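Pulse the coffee grinder: fit the bayonet lid and hold it half-way to its lock

TASK

Take the lid from the coffee tin and put it on the desk coffee grinder, dropping its two lugs fully home through the two slots in the rim, then twist the lid clockwise (seen from above) to the round half-way mark, about 45 degrees on from where it dropped in, and hold it there against the return spring: that runs a pulse. Do not turn it on into the lock click. Finish while still holding the lid at the half-way mark, and leave the mug, the charger cube and the note pad where they are.

Things in the scene. Friction and masses are not known exactly. Their poses are not given: they have to be found in the camera images.
- lid_mid (a point): Loose bayonet lid, 0.15 kg, 53 mm high, right way up on the tin. From below: round black skirt 70 mm across, 19 mm high; grey cap disc 104 mm across from 19 to 27 mm; black grip bar on top. Point on its axis, half-way up: 26.5 mm above its foot, 0.5 mm below the cap's top face. z up, x along the bar; same after a half turn. Fully home it is 7.5 mm above point mouth (cap resting on the rim).
- lid_bar (a point): Centre of the lid's straight grip bar: 64 mm long (x), 16 mm wide (y), rising 26 mm above the cap's top face, free on both sides. This point is on the lid's axis, 40 mm above its foot.
- lid_lug (a point): Tip of one of the lid's two lugs, at the foot of the skirt under the bar's ends (+x and -x): each 12 mm wide, 8 mm high, reaching 42 mm from the axis. Point at the +x one, 4 mm above the foot.
- mouth (a point): Centre of the rim of the coffee grinder, a grey round pot 110 mm high, 110 mm across at the rim, 104 mm at the foot, fixed to the desk, open and empty. Point on its axis in the plane of the rim's top; z up, +x and -x towards the two slots. The opening is 76 mm across in a flange 8 mm thick; once the lid is turned, the flange over its lugs keeps it from lifting more than 3 mm.
- slot (a point): One of two slots in the flange (the other is opposite, at mouth's -x), 20 mm wide, reaching 45 mm from the axis: the lid's lugs drop through here. A long upright steel ridge outside the rim marks each. This point is at the rim's top, 42 mm from the axis on mouth's +x.
- half_mark (a point): Round steel stud outside the rim, 45 degrees clockwise (seen from above) of a slot, 57 mm from the axis: the half-way mark, where the bar's end shall point (an equal one is opposite). 90 degrees clockwise of each slot a pair of short ridges marks the lock.
- collar (a joint): Collar in the grinder under the flange, turned by the lid's lugs: 0 (rest) to 1.5 rad, growing clockwise from above. The lugs have about 0.1 rad play, so the lid turns about 0.1 rad more. A spring (0.14 N m/rad) turns both back if let go. Bar at the half-way mark: lid 0.785, collar about 0.69. From a lid turn of about 1.1 rad the lugs meet sprung balls, the lock click.
- tin: Closed round steel coffee tin, 90 mm across and 70 mm high, fixed to the desk, on which the lid lies at the start; origin at the centre of its underside. A monitor (its screen 0.18 to 0.55 m above the desk) stands between robot and tin, with an upright stand behind it up to 0.36 m; its right-hand end is free: come in high, over the grinder.
- mug: Small white espresso mug, 64 mm across and 60 mm high, handle to its +y; origin at the centre of its underside. Leave alone.
- charger_cube: White charger cube 46 x 34 x 32 mm; origin at the centre of its underside. Leave alone.
- note_pad: Pale square pad of notes 76 x 77 x 13 mm; origin at the centre of its underside. Leave alone.
Mind the look-alikes: they are no part of the job. What is shaped like the part that bears lid_mid but green is not meant.

How it is judged (in metres and radians):
On the way, in this order (a step that is already met when the one before it is completed fails the run):
1. the lid is lifted clear above the grinder's rim (height (world z) of lid_mid above 0.14 m and contact force between the fingers and lid above 0.5 N), for 0.1 s.
2. the lid sits fully home in the rim, lugs through the slots, not yet twisted (horizontal distance between lid_mid and mouth below 0.006 m and z of lid_mid in the frame of mouth below 0.0115 m and value of joint collar below 0.35 rad), for 0.1 s.
At the end, for the whole second after the job is handed in: The lid sits home in the grinder (axis within 6 mm, at most 4 mm up, level within 6 degrees), turned clockwise 30 to 60 degrees with the collar at 0.45 to 0.95 rad and still, and the fingers are still holding it (horizontal distance between lid_mid and mouth below 0.006 m and z of lid_mid in the frame of mouth below 0.0115 m and value of joint collar between 0.45 and 0.95 rad and angle between the x axis of lid_mid and the x axis of mouth, either way round between 0.52 and 1.05 rad and angle between lid_mid's own z axis and vertical below 0.1 rad and velocity of joint collar between -0.1 and 0.1 rad/s and contact force between the fingers and lid above 0.5 N); the arm keeps its last pose, push and grip.
It fails at once if the lid is turned into its lock click (value of joint collar above 1.1 rad).
It fails at once if the mug is pushed more than 3 cm from its place or tipped over (distance of mug from where it was at the start of the episode above 0.03 m or angle between mug's own z axis and vertical above 0.7 rad).
It fails at once if the charger cube is pushed more than 3 cm from its place or tipped over (distance of charger_cube from where it was at the start of the episode above 0.03 m or angle between charger_cube's own z axis and vertical above 0.7 rad).
It fails at once if the note pad is pushed more than 3 cm from its place or tipped over (distance of note_pad from where it was at the start of the episode above 0.03 m or angle between note_pad's own z axis and vertical above 0.7 rad).
It also fails if it takes over 51 s, if anything falls off the work surface, if the arm or the gripper's body presses on something with over 40 N, if the wrist force passes 120 N, or if a joint passes its speed limit or range.

ROBOT

A 7-joint arm with a two-finger parallel gripper is mounted at the origin on the work surface; the furniture and walls round the work are solid. World frame = base frame: x ahead of the robot, y to its left, z up, the work surface at z = 0. Lengths are in m, angles in degrees, forces in N, time in s.
With the tool pointing down it reaches from about 0.425 to 0.875 m from the base axis. Payload 4.7 kg.
Tool frame: the origin (TCP) lies at the very end of the fingers, on their centre line; the grasp point (between the pads) lies env.grip_depth behind it (env.grip_depth is the distance from the TCP to the grasp point, in m); z points along the fingers, y is the line along which they close (so a half turn about z gives the same grasp; the last joint's range is limited). The gripper opens to 87 mm and grips with 3 to 60 N. Pads are 19 mm wide; open, the fingers measure 117 mm over their backs; the gripper's body (75 mm by 190 mm) begins 51 mm behind the grasp point.
Start: joints at [68.245, 18.392, -4.016, 83.108, 1.295, 78.541, -3.26], TCP at [0.249, -0.6, 0.223] pointing down, gripper open.
Joint ranges: [-163.93, 163.93], [-17.29, 119.83], [-79.2, 71.16], [3.27, 140.29], [-89.18, 269.18], [5.43, 117.66], [-154.24, 154.24]. Speed limits (degrees/s): [147.25, 147.25, 180, 180, 180, 180, 180].

INTERFACE

Orientations are given as [roll, pitch, yaw] about the fixed x, y, z axes, in that order (R = Rz(yaw) Ry(pitch) Rx(roll)).
In Python, from rig import env, eyes gives the robot as it stands. The module is installed in compiled form; this text tells all that it offers.
- The arm moves only by the tool send_rows, never from a script. Its argument "deltas" is text: rows parted by semicolons, each of 7 numbers parted by spaces: the shift along the tool's x, y, z in cm, then the turn, a rotation vector about the tool's x, y, z in degrees, then the finger opening in cm, from 0 to 8.7. In form: dx dy dz wx wy wz claw; .... A call has 1 to 10 rows; each row shifts and turns the commanded pose from where the row before left it, along the tool's axes as they then stand; what a row does not reach is not made up. A row lasts 1/10 s, in which the tool goes at most 50 mm and 8.59 degrees, less where a joint would pass 70% of its speed; a pose out of reach is approached as far as the arm can. A call with a gripper value outside its range is refused whole. The fingers move at their own pace and stop on an object; the grip force is fixed at half the most. Time passes only in rows, so rows that do not move let the fingers close. It gives the time, the measured TCP pose, the force, the opening and the grip force at its end, in the units of the state.
- env.sense(): the state, without advancing time (a new reading comes with each control period).
- eyes.capture(name): name is "side" or "top" or "wrist"; returns the picture (400x640x3 uint8, blue, green, red); there is no depth.
- eyes.get_calibration(name): a dict with "vertical_fov" (degrees; the focal length in pixels is half the picture's height over the tangent of half this angle, whatever the lens; pixels are square), "cx", "cy" (the principal point, pixels), "k1" (the pictures are not rectified: a ray, as slopes to the right and down, at radius r is drawn at 1 + k1 r^2 times it, then the intrinsics apply), "rvec" (rotation vector, rad) and "tvec" (3), from world to camera coordinates, as OpenCV has them; the wrist camera has in their place "T_tool_cam" (4x4, takes a point from camera to tool coordinates, whose origin is the TCP and whose axes are the flange's). Camera axes: x right, y down, z forward; pixel columns grow to the right and rows downward; lengths in m; the calibration is good to about 2 mm. A picture is of the moment at which its call begins: read the wrist's pose just before it. get_calibration takes no time and is no camera call.
- env.finish_job(): hands the job in; it is judged then, once.
Trained networks look in the newest picture that a camera, given by its name, has taken for a name from the list of things; names that differ only in an ending like _2 or _b are one class to them, and where a whole thing is asked for, a point or a joint stands for the part that bears it (a point fixed in the world has none). Each returns a list of dicts, best first, with "confidence" (0 to 1); they miss things now and then, are a little off and sometimes report something else, mostly with a low value. They report only what shows in the picture. A call takes as long as a camera call. They do not tell look-alikes from the thing itself.
- eyes.regions_of(thing, camera): "pixels" (400x640 bool, what is visible of it).
- eyes.landmark_of(thing, camera): "point" ([x, y, z] in m, in world coordinates, good to about 4 mm: a listed point, or the origin of a listed thing).
The state is a dict: "clock": time; "joints": joint angles; "qvel": joint speeds; "joint_efforts": joint torques, N m; "tool_pos": TCP position; "tcp_rot": TCP orientation; "wrist_force": force on the tool from outside, world axes, zero at the start; "ft_torque": the same for the moment, N m; "width": finger opening in m; "grip_force": force on a finger pad.
Only numpy, scipy, OpenCV 4.12 (cv2) and the standard library are available. Lean on these libraries where they do the work, as an engineer would, in place of code of your own. Each camera call takes 0.05 s, during which the arm holds its last target. There are 200 camera calls.

## Working session

There is one attempt and no reset: what is moved stays moved. The work goes in short steps, Python scripts to look and compute and a tool call to move; the robot and the scene stay as the last step left them, time stands still between calls to the robot, and variables do not carry over. Pictures are saved under pics/ and viewed, at most 13 in all, crops included, and the job is handed in when it is done.

Besides the shell and the picture viewer there is one more tool, called after "Request:" by a JSON object that holds its "fn" and its "kwargs". send_rows: Moves the arm, as the interface text tells. Its arguments: {"type":"object","properties":{"deltas":{"type":"string"}},"required":["deltas"]}

```bash
mkdir -p pics
cat > h.py <<'E'
from rig import env, eyes
import numpy as np, cv2
np.set_printoptions(precision=4,suppress=True)
E
python3 - <<'E'
from h import *
s=env.sense(); print(s['clock'],s['tool_pos'],s['tcp_rot'],s['width'],env.grip_depth)
ims=[]
for c in ['side','top']:
    im=eyes.capture(c); ims.append(im)
    cv2.imwrite(f'pics/{c}.png',im)
    for t in ['lid_mid','lid_bar','lid_lug','mouth','slot','half_mark','tin','mug','charger_cube','note_pad']:
        print(c,t,[(round(d['confidence'],2),np.round(d['point'],4).tolist()) for d in eyes.landmark_of(t,c)[:4]])
print(eyes.get_calibration('wrist'))
E
```

```text
0.0 [ 0.2491 -0.5998  0.2214] [-179.8899    0.0067   22.5632] 0.08693261716530028 0.0187
side lid_mid [(0.88, [0.4837, 0.0684, 0.0975]), (0.62, [0.2323, -0.2539, 0.0267])]
side lid_bar [(0.89, [0.4822, 0.0673, 0.1116]), (0.66, [0.2298, -0.2563, 0.0401])]
side lid_lug [(0.85, [0.5233, 0.0792, 0.0768]), (0.6, [0.2526, -0.2862, 0.0028]), (0.28, [0.4874, -0.1915, 0.1012])]
side mouth []
side slot [(0.88, [0.4714, -0.1593, 0.1078]), (0.57, [0.3216, -0.4182, 0.0017])]
side half_mark [(0.72, [0.5241, 0.0779, 0.075]), (0.58, [0.489, -0.1937, 0.1047])]
side tin [(0.74, [0.4827, 0.0703, -0.0003])]
side mug [(0.8, [0.4032, -0.3058, -0.0018])]
side charger_cube [(0.65, [0.3878, -0.0197, -0.0012])]
side note_pad [(0.56, [0.3224, -0.4165, 0.0017])]
top lid_mid [(0.9, [0.2309, -0.2568, 0.0286]), (0.8, [0.4861, 0.0646, 0.0964])]
top lid_bar [(0.64, [0.4859, -0.1994, 0.1046]), (0.6, [0.2325, -0.2519, 0.0414]), (0.58, [0.4859, 0.0628, 0.1077])]
top lid_lug [(0.72, [0.3186, -0.4118, -0.0003]), (0.69, [0.5244, 0.081, 0.0747]), (0.68, [0.2539, -0.2861, 0.0039]), (0.4, [0.4869, -0.1984, 0.1026])]
top mouth [(0.94, [0.4372, -0.1813, 0.11])]
top slot [(0.89, [0.4672, -0.1664, 0.1092])]
top half_mark [(0.59, [0.4871, -0.1998, 0.1059])]
top tin [(0.65, [0.4313, -0.1806, 0.1109])]
top mug [(0.94, [0.4101, -0.3087, 0.0014])]
top charger_cube [(0.7, [0.3892, -0.021, 0.0033])]
top note_pad [(0.63, [0.3202, -0.4116, -0.0018])]
{'vertical_fov': 65.02667769670722, 'cx': 321.71013280010607, 'cy': 195.40072989138096, 'k1': 0.012390494585457204, 'T_tool_cam': array([[-0.0002, -0.9549, -0.2971,  0.0811],
       [ 1.    , -0.    , -0.0005,  0.0003],
       [ 0.0004, -0.2971,  0.9549, -0.1622],
       [ 0.    ,  0.    ,  0.    ,  1.    ]])}
```

Run:
```python
import cv2
a=cv2.imread('pics/side.png');b=cv2.imread('pics/top.png')
cv2.imwrite('pics/both.png',cv2.resize(cv2.vconcat([a,b]),(480*1,600)))
```

```text
(no output)
```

View pics/side.png

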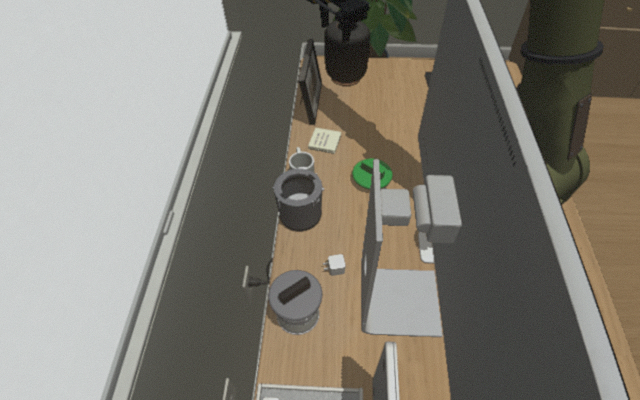

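View pics/top.png

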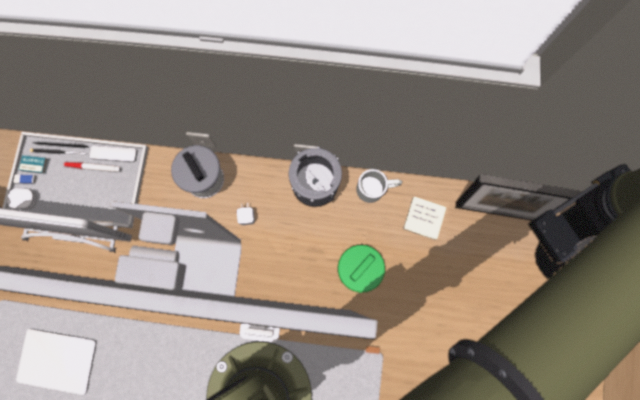

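The side picture shows the grey lid on the tin (295,293) and the grinder (299,197). In the top picture they are at (197,170) and (316,177). Two things could be the lid: the grey one on the tin, and the green look-alike on the desk at top (361,268), side (372,174). The grey one on the tin is meant.

```bash
cat >> h.py <<'E'
def ray(c,uv):
    k=eyes.get_calibration(c); f=200/np.tan(np.radians(k['vertical_fov']/2))
    K=np.array([[f,0,k['cx']],[0,f,k['cy']],[0,0,1.]])
    p=cv2.undistortPoints(np.float64(uv).reshape(-1,1,2),K,np.array([k['k1'],0,0,0,0]))[:,0]
    d=np.c_[p,np.ones(len(p))]
    if c=='wrist':
        s=env.sense(); from scipy.spatial.transform import Rotation as R
        Rw=R.from_euler('xyz',s['tcp_rot'],degrees=True).as_matrix(); T=k['T_tool_cam']
        return np.array(s['tool_pos'])+Rw@T[:3,3], d@(Rw@T[:3,:3]).T
    Rm=cv2.Rodrigues(np.array(k['rvec']))[0]; return -Rm.T@np.array(k['tvec']).ravel(), d@Rm
def onz(c,uv,z):
    o,d=ray(c,uv); return o+d*((z-o[2])/d[:,2])[:,None]
E
python3 - <<'E'
from h import *
b=cv2.imread('pics/top.png'); g=b.max(2)
m=np.zeros_like(g); m[145:190,172:222]=g[145:190,172:222]<45
n,l,st,ce=cv2.connectedComponentsWithStats(m); i=1+np.argmax(st[1:,4])
ys,xs=np.where(l==i); P=onz('top',np.c_[xs,ys],.123)[:,:2]
print(len(xs),cv2.minAreaRect(P.astype(np.float32)*1000),P.mean(0))
print('monitor top R',onz('top',[[376,325],[376,335]],.55),'stand',onz('top',[[207,213],[110,205]],.36),'wall foot',onz('top',[[150,140],[460,185]],0),'hooks',onz('top',[[198,134],[306,148]],.15))
v=[cv2.resize(b[130:220,150:350],None,fx=4,fy=4,interpolation=2)]; cv2.imwrite('pics/crop.png',v[0])
E
```

```text
21 ((454.2598876953125, 50.322242736816406), (8.18803882598877, 10.504338264465332), 84.61695098876953) [0.4534 0.0505]
monitor top R [[ 0.1491 -0.2029  0.55  ]
 [ 0.1394 -0.2013  0.55  ]] stand [[ 0.3279 -0.0058  0.36  ]
 [ 0.3611  0.1384  0.36  ]] wall foot [[ 0.5965  0.1867  0.    ]
 [ 0.3834 -0.5136  0.    ]] hooks [[ 0.5351  0.0404  0.15  ]
 [ 0.4739 -0.1707  0.15  ]]
```

View pics/crop.png

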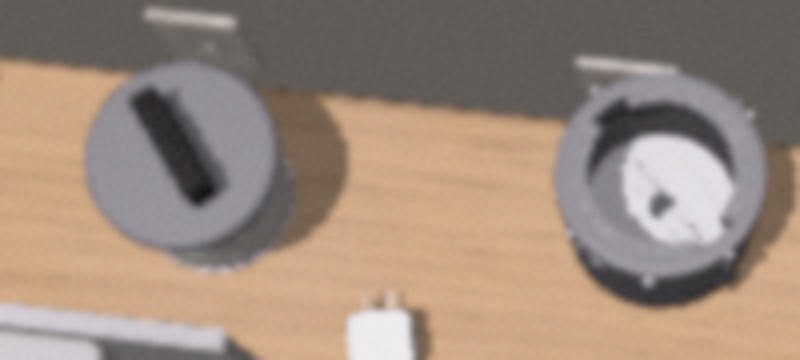

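Request:
{"fn": "send_rows", "kwargs": {"deltas": "0 0 -4 0 0 0 8.7; 0 0 -4 0 0 0 8.7; 0 0 -4 0 0 0 8.7; 3 -3 -2 0 0 0 8.7; 3 -3 0 0 0 0 8.7; 3 -3 0 0 0 0 8.7; 3 -3 0 0 0 0 8.7; 3 -3 0 0 0 0 8.7"}}

```text
clock: 1.9
tool_pos: [0.3308, -0.4025, 0.3628]
tcp_rot: [180.0, -0.0, 22.6]
wrist_force: [0.7, -0.4, -0.0]
width: 0.0871
grip_force: 0.0
```

The crop shows the grey lid with its bar (175,145) on the tin. The grinder's slots are at upper left (615,110) and lower right (730,225). Next I check the wall clearance and look from the wrist.

Run:
```python
from h import *
print('edge top',onz('top',[[150,145],[230,153],[287,159.5],[340,165]],0)[:,:2])
print('edge side',onz('side',[[288,120],[281,180],[274,250],[268,330]],0)[:,:2])
def tri(a,b):
    o,d=ray('top',[a]);p,e=ray('side',[b]);d=d[0];e=e[0]
    t=np.linalg.lstsq(np.c_[d,-e],p-o,rcond=None)[0];return o+d*t[0],p+e*t[1]
print('hook',tri((198,134),(247,277)), tri((212,38),(168,222)))
```

```text
edge top [[ 0.5841  0.1875]
 [ 0.5363  0.002 ]
 [ 0.5012 -0.1275]
 [ 0.4703 -0.2469]]
edge side [[ 0.4083 -0.5318]
 [ 0.4639 -0.3035]
 [ 0.5117 -0.0968]
 [ 0.5507  0.0882]]
hook (array([0.5418, 0.044 , 0.1329]), array([0.5656, 0.0349, 0.1403])) (array([ 0.6721, -0.0259,  0.2666]), array([ 0.6719, -0.0258,  0.2665]))
```

Request:
{"fn": "send_rows", "kwargs": {"deltas": "3 -3 0 0 0 0 8.7; 3 -3 0 0 0 0 8.7; 3 -2 0 0 0 0 8.7; 1 0 0 0 0 0 8.7; 0 0 0 0 0 0 8.7"}}

```text
clock: 2.4
tool_pos: [0.3931, -0.2909, 0.3628]
tcp_rot: [179.9, -0.0, 22.8]
wrist_force: [-0.0, -0.8, 0.5]
width: 0.087
grip_force: 0.0
```

Run:
```python
from h import *
n=np.array([.968,-.252,0]); p0=np.array([.501,-.1275,0])
for c,uv in [('top',[[212,42],[400,65],[198,134],[306,148],[195,128]]),('side',[[215,90],[168,222],[247,277],[232,45],[228,388]])]:
    o,d=ray(c,uv); t=((p0-o)@n)/(d@n); print(c,o,'\n',o+d*t[:,None])
def tri(a,b):
    o,d=ray('top',[a]);p,e=ray('side',[b]);d=d[0];e=e[0]
    t=np.linalg.lstsq(np.c_[d,-e],p-o,rcond=None)[0];return o+d*t[0],p+e*t[1]
for b in [(245,266),(247,290),(240,277)]: print(tri((188,133),b),tri((208,135),b))
s=env.sense(); print(s['tool_pos'],s['tcp_rot'],s['joints'])
im=eyes.capture('wrist'); cv2.imwrite('pics/w1.png',im)
for t in ['mouth','slot','half_mark','lid_mid','lid_bar','lid_lug']:
    print(t,[(round(d['confidence'],2),np.round(d['point'],4).tolist()) for d in eyes.landmark_of(t,'wrist')[:4]])
```

```text
top [ 0.1882 -0.1456  1.0325] 
 [[ 0.518  -0.062   0.5014]
 [ 0.4571 -0.2961  0.4899]
 [ 0.5463  0.0464  0.1216]
 [ 0.4894 -0.172   0.102 ]
 [ 0.5456  0.0436  0.1579]]
side [0.4938 0.4043 0.8227] 
 [[ 0.5365  0.009   0.5362]
 [ 0.5832  0.1883  0.5434]
 [ 0.5561  0.084   0.231 ]
 [ 0.5113 -0.0881  0.5311]
 [ 0.5987  0.2476  0.2356]]
(array([0.5278, 0.0531, 0.1812]), array([0.5614, 0.041 , 0.1918])) (array([0.5365, 0.0237, 0.1331]), array([0.5667, 0.0127, 0.1427]))
(array([0.5491, 0.0655, 0.1279]), array([0.569 , 0.0577, 0.134 ])) (array([0.56  , 0.0352, 0.0723]), array([0.5752, 0.0291, 0.0771]))
(array([0.5384, 0.0593, 0.1547]), array([0.5751, 0.0463, 0.1663])) (array([0.5483, 0.0295, 0.1027]), array([0.5817, 0.0175, 0.1134]))
[ 0.3931 -0.2909  0.3628] [179.9459  -0.0078  22.7633] [ 52.0895  -2.5412 -17.8776  90.8001  -0.7573  91.5688 -33.0298]
mouth [(0.74, [0.4315, -0.1802, 0.112])]
slot [(0.77, [0.4666, -0.1611, 0.106])]
half_mark [(0.85, [0.4903, -0.1985, 0.0997])]
lid_mid [(0.92, [0.2284, -0.2573, 0.0267])]
lid_bar [(0.71, [0.2331, -0.2563, 0.0404])]
lid_lug [(0.86, [0.2559, -0.2866, 0.0024])]
```

View pics/w1.png

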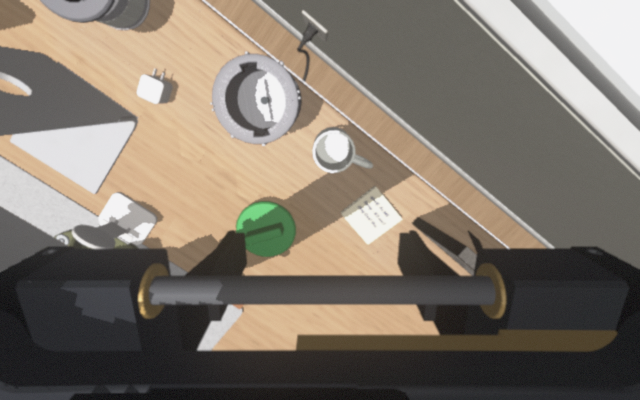

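The wrist view shows the grinder at (257,98) with slots at (244,62) and (263,133), the mug at (333,150), the green look-alike at (266,230) and the lid and tin at top left. A ledge and wall run behind the desk, so I triangulate the wall by its socket.

Run:
```python
from h import *
def tri(a,ua,b,ub):
    o,d=ray(a,[ua]);p,e=ray(b,[ub]);d=d[0];e=e[0]
    t=np.linalg.lstsq(np.c_[d,-e],p-o,rcond=None)[0];return o+d*t[0],p+e*t[1]
print('socket',tri('top',(306,148),'wrist',(316,20)),tri('top',(295,147),'wrist',(303,12)),tri('top',(317,150),'wrist',(325,30)))
print('line1 z0',onz('wrist',[[230,22],[400,165],[500,243]],0)[:,:2])
print('strip2 z0',onz('wrist',[[250,3],[400,125],[500,207]],0)[:,:2])
# edge of sill near white
o,d=ray('wrist',[[350,18],[450,100],[560,190]]);print(o,d/np.abs(d[:,2:]))
# dark line in top at z0: wrist strip2 as seen from top, edge top at y
im=cv2.imread('pics/w1.png'); cv2.imwrite('pics/w1c.png',cv2.resize(im[0:200,180:580],None,fx=2,fy=2,interpolation=2))
```

```text
socket (array([ 0.621 , -0.1836, -0.3046]), array([ 0.6213, -0.1833, -0.3045])) (array([ 0.6218, -0.1511, -0.283 ]), array([ 0.621 , -0.152 , -0.2833])) (array([ 0.6049, -0.2147, -0.2886]), array([ 0.6071, -0.2119, -0.2881]))
line1 z0 [[ 0.5129 -0.0952]
 [ 0.4159 -0.4266]
 [ 0.3554 -0.6605]]
strip2 z0 [[ 0.5478 -0.1148]
 [ 0.4754 -0.3966]
 [ 0.4154 -0.6231]]
[ 0.4664 -0.2624  0.5245] [[ 0.2282  0.0084 -1.    ]
 [ 0.1414 -0.3626 -1.    ]
 [ 0.0288 -0.8367 -1.    ]]
```

View pics/w1c.png

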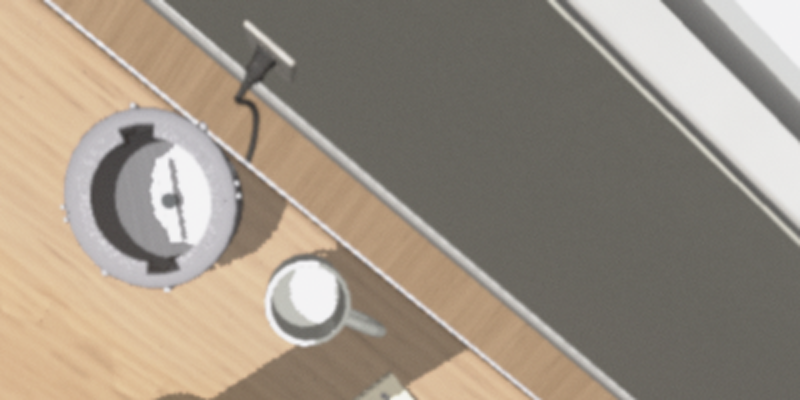

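The socket lies on a wall well beyond and below the desk edge, at x≈0.62, so there is plenty of clearance. I go over the tin, high.

Request:
{"fn": "send_rows", "kwargs": {"deltas": "2.5 -3 0 0 0 0 8.7; 2.5 -3.5 0 0 0 0 8.7; 2.5 -3 0 0 0 0 8.7; 2.5 -3.5 0 0 0 0 8.7; 2.5 -3 0 0 0 0 8.7; 2.5 -3.5 0 0 0 0 8.7; 2.5 -3 0 0 0 0 8.7; 2.5 -3.5 0 0 0 0 8.7; 2.3 -3.4 0 0 0 0 8.7; 0 0 0 0 0 0 8.7"}}

```text
clock: 3.75
tool_pos: [0.485, 0.0717, 0.3628]
tcp_rot: [-179.9, -0.1, 23.1]
wrist_force: [-0.4, 1.0, 0.4]
width: 0.0869
grip_force: 0.0
```

Run:
```python
from h import *
s=env.sense(); print(s['clock'],s['tool_pos'],s['tcp_rot'],s['joints'],s['wrist_force'])
im=eyes.capture('wrist'); cv2.imwrite('pics/w2.png',im)
for t in ['lid_mid','lid_bar','lid_lug','mouth','slot']:
    print(t,[(round(d['confidence'],2),np.round(d['point'],4).tolist()) for d in eyes.landmark_of(t,'wrist')[:4]])
```

```text
3.75 [0.485  0.0717 0.3628] [-179.8567   -0.1041   23.1353] [ 33.8035  -2.0985 -43.2965  89.9324  -1.6033  91.5273 -76.383 ] [-0.4436  1.0382  0.3657]
lid_mid [(0.67, [0.4836, 0.0657, 0.0977]), (0.6, [0.2306, -0.2558, 0.0237])]
lid_bar [(0.97, [0.2317, -0.2586, 0.0428]), (0.89, [0.4806, 0.0705, 0.1124])]
lid_lug [(0.74, [0.2547, -0.2857, 0.0037]), (0.69, [0.521, 0.0834, 0.0748])]
mouth [(0.8, [0.4339, -0.1826, 0.1129])]
slot [(0.56, [0.4676, -0.1641, 0.1087])]
```

View pics/w2.png

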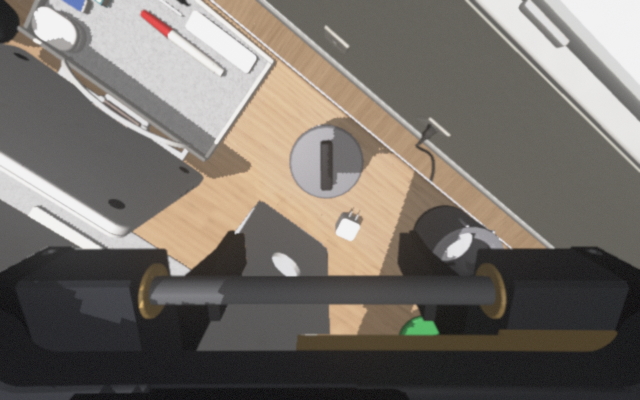

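The wrist view shows the lid at (326,162) with its bar almost upright, so it is close to parallel with the tool x axis. The charger cube is at (349,225). I measure the bar precisely.

Run:
```python
from h import *
im=cv2.imread('pics/w2.png'); g=im.max(2)
m=np.zeros_like(g); m[128:200,295:360]=g[128:200,295:360]<70
n,l,st,ce=cv2.connectedComponentsWithStats(m); i=1+np.argmax(st[1:,4]); print(st[i])
ys,xs=np.where(l==i); P=onz('wrist',np.c_[xs,ys],.115)[:,:2]
r=cv2.minAreaRect(P.astype(np.float32)*1000); print(r)
w=np.linalg.eigh(np.cov(P.T))[1][:,1]; print('bar ang',np.degrees(np.arctan2(w[1],w[0])),P.mean(0))
hsv=im[120:210,280:370]; m2=((im.max(2).astype(int)-im.min(2))<22)&(g>70); q=np.zeros_like(g); q[122:205,285:368]=m2[122:205,285:368]
q=cv2.morphologyEx(q,cv2.MORPH_OPEN,np.ones((3,3))); n,l,st,ce=cv2.connectedComponentsWithStats(q); i=1+np.argmax(st[1:,4])
ys,xs=np.where(l==i); h=cv2.convexHull(np.c_[xs,ys].astype(np.float32))[:,0]; c,rad=cv2.minEnclosingCircle((onz('wrist',h,.097)[:,:2]*1000).astype(np.float32)); print('cap',c,rad)
```

```text
[322 141  10  36 108]
((491.45745849609375, 58.58882141113281), (46.68601989746094, 11.691222190856934), 22.875991821289062)
bar ang -152.4962763263104 [0.497 0.057]
cap (483.97882080078125, 56.04568862915039) 51.421043395996094
```

Run:
```python
from h import *
print(onz('wrist',[[326.5,165],[327,142],[326,189]],.12))
print(onz('wrist',[[326.5,162],[290,162],[363,162],[326,126],[326,199]],.097))
im=cv2.imread('pics/w2.png');print(im[165,314:342].max(1), im[135:200,326].max(1))
```

```text
[[0.4847 0.0559 0.12  ]
 [0.5126 0.0669 0.12  ]
 [0.4542 0.044  0.12  ]]
[[0.4843 0.0554 0.097 ]
 [0.4651 0.102  0.097 ]
 [0.5035 0.0088 0.097 ]
 [0.529  0.0748 0.097 ]
 [0.4344 0.0354 0.097 ]]
[185 186 185 184 186 173 129  92  85  91  93  90  87  80  72  69  68  67
  83 102 111 114 114 113 112 114 113 111] [188 187 186 183 166 113  68  59  66  79  88  90  88  90  88  91  88  90
  91  89  89  88  91  90  89  88  90  85  88  87  87  91  90  87  88  86
  87  86  87  86  88  85  86  85  89  85  84  85  84  85  86  84  85  83
  94 132 169 179 180 179 178 170 158 176 210]
```

Request:
{"fn": "send_rows", "kwargs": {"deltas": "0 0 4 0 0 0 8.7; 0 0 4 0 0 0 8.7; 0 0 3 0 0 0 8.7; 0 0 0 0 0 0 8.7"}}

```text
clock: 4.45
tool_pos: [0.4824, 0.0632, 0.2487]
tcp_rot: [-179.9, 0.4, 22.4]
wrist_force: [0.0, -0.3, -0.6]
width: 0.087
grip_force: 0.0
```

Run:
```python
from h import *
s=env.sense(); print(s['clock'],s['tool_pos'],s['tcp_rot'],s['wrist_force'])
im=eyes.capture('wrist'); cv2.imwrite('pics/w3.png',im)
for t in ['lid_mid','lid_bar','lid_lug']:
    print(t,[(round(d['confidence'],2),np.round(d['point'],4).tolist()) for d in eyes.landmark_of(t,'wrist')[:3]])
```

```text
4.45 [0.4824 0.0632 0.2487] [-179.8552    0.417    22.4301] [ 0.0475 -0.2677 -0.6428]
lid_mid [(0.83, [0.4824, 0.0653, 0.0962])]
lid_bar [(0.63, [0.4823, 0.0699, 0.1128])]
lid_lug [(0.78, [0.5208, 0.0856, 0.074])]
```

View pics/w3.png

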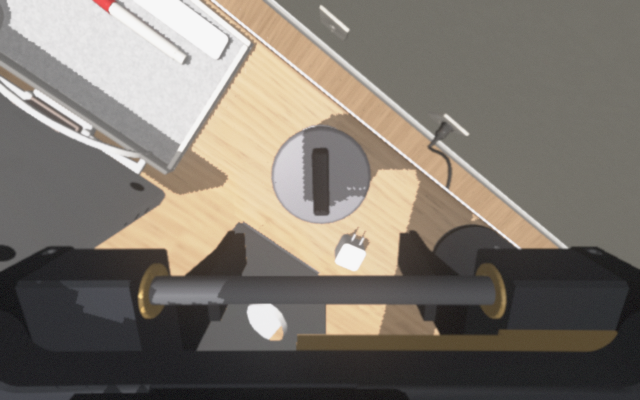

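The wrist view shows the bar from (320,148) to (321,216), upright in the picture and nearly centred.

Run:
```python
from h import *
s=env.sense(); print(s['clock'],s['tool_pos'],s['tcp_rot'],np.abs(s['qvel']).max())
im=cv2.imread('pics/w3.png'); g=im.max(2)
print(g[180,306:334]);
for v in (160,170,185,200): 
    x=np.where(g[v,310:332]<62)[0]; print(v,x.min()+310,x.max()+310)
print(g[142:224,321])
P=onz('wrist',[[321,182],[320.5,149],[321,215]],.123);d=P[1]-P[2];print(P,np.degrees(np.arctan2(d[1],d[0])),np.linalg.norm(d))
P=onz('wrist',[[321,175],[272,175],[370,175],[321,127],[321,223]],.097);print(P)
```

```text
4.65 [0.4864 0.0649 0.2546] [179.9269  -0.1738  22.5128] 0.24157554219816627
[124 123 123 124 125 119  93  74  70  69  70  70  72  72  70  72  74  74
  73  75  72  68  79 109 122 126 124 125]Traceback (most recent call last):
  File "<stdin>", line 6, in <module>
    return umr_minimum(a, axis, None, out, keepdims, initial, where)
ValueError: zero-size array to reduction operation minimum which has no identity
```

Run:
```python
from h import *
s=env.sense(); print(s['tool_pos'],s['tcp_rot'])
im=eyes.capture('wrist'); g=im.max(2).astype(int)
c=[]
for v in range(158,208,5):
    x=np.where(g[v,300:345]<90)[0]+300; x=x[(x>305)&(x<338)]; c.append((v,x.min(),x.max()))
print(c)
y=np.where(g[135:232,321]<90)[0]+135; print(y.min(),y.max())
c=np.array(c); a=np.polyfit(c[:,0],c[:,1:].mean(1),1); u=lambda v:np.polyval(a,v)
m=(y.min()+y.max())/2
P=onz('wrist',[[u(m),m],[u(y.min()),y.min()],[u(y.max()),y.max()]],.123);d=P[1]-P[2];print(P,np.degrees(np.arctan2(d[1],d[0])),np.linalg.norm(d))
for t in ['lid_mid','lid_bar','lid_lug']:
    print(t,[(round(d['confidence'],2),np.round(d['point'],4).tolist()) for d in eyes.landmark_of(t,'wrist')[:3]])
s=env.sense(); print(s['tool_pos'],s['tcp_rot'])
```

```text
[0.4864 0.0649 0.2546] [179.9269  -0.1738  22.5128]
[(158, np.int64(312), np.int64(327)), (163, np.int64(312), np.int64(327)), (168, np.int64(312), np.int64(327)), (173, np.int64(312), np.int64(327)), (178, np.int64(312), np.int64(327)), (183, np.int64(313), np.int64(327)), (188, np.int64(313), np.int64(327)), (193, np.int64(313), np.int64(327)), (198, np.int64(313), np.int64(327)), (203, np.int64(314), np.int64(327))]
153 216
[[0.487  0.0667 0.123 ]
 [0.5151 0.079  0.123 ]
 [0.457  0.0537 0.123 ]] 23.562331226253555 0.06334166600794404
lid_mid [(0.82, [0.4828, 0.0661, 0.0978]), (0.71, [0.5196, 0.0844, 0.0761])]
lid_bar [(0.67, [0.4808, 0.0696, 0.1102])]
lid_lug [(0.69, [0.521, 0.086, 0.0759])]
[0.4859 0.0652 0.2538] [179.9413  -0.1128  22.5598]
```

Request:
{"fn": "send_rows", "kwargs": {"deltas": "0 -0.15 3 0 0 -1 8.7; 0 0 3.5 0 0 0 8.7; 0 0 3.5 0 0 0 8.7; 0 0 2.5 0 0 0 8.7; 0 0 1.5 0 0 0 8.7; 0 0 0.7 0 0 0 8.7; 0 0 0.5 0 0 0 8.7; 0 0 0 0 0 0 8.7; 0 0 0 0 0 0 8.7"}}

```text
clock: 5.75
tool_pos: [0.4854, 0.0666, 0.1015]
tcp_rot: [179.9, -0.1, 23.6]
wrist_force: [0.7, 0.4, -0.6]
width: 0.087
grip_force: 0.0
```

Request:
{"fn": "send_rows", "kwargs": {"deltas": "0 0 0 0 0 0 1.0; 0 0 0 0 0 0 1.0; 0 0 0 0 0 0 1.0; 0 0 0 0 0 0 1.0; 0 0 0 0 0 0 1.0; 0 0 0 0 0 0 1.0; 0 0 0 0 0 0 1.0; 0 0 0 0 0 0 1.0; 0 0 0 0 0 0 1.0"}}

```text
clock: 6.65
tool_pos: [0.4845, 0.0665, 0.1005]
tcp_rot: [180.0, 0.0, 23.6]
wrist_force: [-0.6, -0.3, -0.1]
width: 0.0232
grip_force: 0.0
```

Request:
{"fn": "send_rows", "kwargs": {"deltas": "0 0 0 0 0 0 0.5; 0 0 0 0 0 0 0.5; 0 0 0 0 0 0 0.5; 0 0 0 0 0 0 0.5; 0 0 -0.5 0 0 0 0.5; 0 0 -1 0 0 0 0.5; 0 0 -2 0 0 0 0.5; 0 0 -3 0 0 0 0.5; 0 0 -3 0 0 0 0.5; 0 0 -3 0 0 0 0.5"}}

```text
clock: 7.65
tool_pos: [0.4843, 0.0668, 0.2274]
tcp_rot: [180.0, -0.0, 23.6]
wrist_force: [0.5, -0.1, -2.7]
width: 0.0158
grip_force: 30.0
```

The lid is held at width 15.8 mm, 30 N. I carry it towards the grinder and stop short to look.

Request:
{"fn": "send_rows", "kwargs": {"deltas": "0 0 -2 0 0 0 0.5; -2 2.4 0 0 0 0 0.5; -2 2.4 0 0 0 0 0.5; -2 2.4 0 0 0 0 0.5; -2 2.4 0 0 0 0 0.5; -2 2.4 0 0 0 0 0.5; -1 1.4 0 0 0 0 0.5; 0 0 0 0 0 0 0.5; 0 0 0 0 0 0 0.5; 0 0 0 0 0 0 0.5"}}

```text
clock: 8.65
tool_pos: [0.4377, -0.0988, 0.2459]
tcp_rot: [180.0, -0.0, 23.7]
wrist_force: [0.4, 0.8, -1.1]
width: 0.0158
grip_force: 30.0
```

Run:
```python
from h import *
s=env.sense(); print(s['clock'],s['tool_pos'],s['tcp_rot'],np.abs(s['qvel']).max(),s['width'])
im=eyes.capture('wrist'); cv2.imwrite('pics/w4.png',im)
for t in ['mouth','slot','half_mark','lid_bar','lid_mid']:
    print(t,[(round(d['confidence'],2),np.round(d['point'],4).tolist()) for d in eyes.landmark_of(t,'wrist')[:3]])
eyes.capture('top')
for t in ['lid_bar','lid_mid','lid_lug','mouth','slot']:
    print(t,[(round(d['confidence'],2),np.round(d['point'],4).tolist()) for d in eyes.landmark_of(t,'top')[:3]])
```

```text
8.65 [ 0.4377 -0.0988  0.2459] [179.9987  -0.0325  23.6938] 0.33561354709670455 0.015778186697521665
mouth [(0.71, [0.4378, -0.1005, 0.2408]), (0.65, [0.4336, -0.1813, 0.1131])]
slot [(0.74, [0.4708, -0.1625, 0.1107])]
half_mark [(0.88, [0.4893, -0.1952, 0.1042])]
lid_bar [(0.67, [0.4374, -0.0959, 0.2573]), (0.59, [0.4714, -0.0786, 0.2213])]
lid_mid [(0.96, [0.4391, -0.0956, 0.2419]), (0.85, [0.2266, -0.2564, 0.025])]
lid_bar [(0.76, [0.4355, -0.1004, 0.2548]), (0.72, [0.2328, -0.252, 0.039])]
lid_mid [(0.8, [0.4347, -0.0959, 0.2415]), (0.57, [0.2323, -0.2549, 0.0274])]
lid_lug [(0.8, [0.2559, -0.2852, 0.0015])]
mouth [(0.62, [0.4334, -0.1805, 0.1099])]
slot [(0.97, [0.4677, -0.1618, 0.1114])]
```

View pics/w4.png

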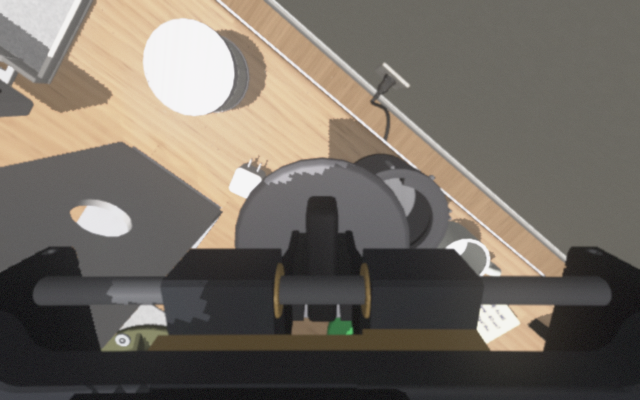

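The wrist view shows the lid firmly held by its bar at (322,215). It hides part of the grinder at (405,210), so I back off and up for a clean look at the rim.

Request:
{"fn": "send_rows", "kwargs": {"deltas": "0 0 -4 0 0 0 0.5; 0 0 -4 0 0 0 0.5; -1.5 -1 -4 0 0 0 0.5; -2 -2 0 0 0 0 0.5; -1.5 -1 0 0 0 0 0.5; 0 0 0 0 0 0 0.5; 0 0 0 0 0 0 0.5; 0 0 0 0 0 0 0.5; 0 0 0 0 0 0 0.5; 0 0 0 0 0 0 0.5"}}

```text
clock: 10.25
tool_pos: [0.3758, -0.0837, 0.3652]
tcp_rot: [-179.9, 0.0, 23.6]
wrist_force: [-0.1, 0.7, -1.9]
width: 0.0158
grip_force: 30.0
```

Run:
```python
from h import *
s=env.sense(); print(s['clock'],s['tool_pos'],s['tcp_rot'],np.abs(s['qvel']).max(),s['width'])
im=eyes.capture('wrist'); cv2.imwrite('pics/w5.png',im)
s=env.sense(); print(s['tool_pos'],s['tcp_rot'])
for t in ['mouth','slot','half_mark','lid_bar','lid_mid']:
    print(t,[(round(d['confidence'],2),np.round(d['point'],4).tolist()) for d in eyes.landmark_of(t,'wrist')[:3]])
cv2.imwrite('pics/w5c.png',cv2.resize(im[90:220,310:470],None,fx=4,fy=4,interpolation=2))
```

```text
10.25 [ 0.3758 -0.0837  0.3652] [-179.9463    0.0223   23.5748] 0.2612978674762959 0.015780120201311813
[ 0.3757 -0.0837  0.3652] [-179.9544    0.0202   23.5704]
mouth [(0.74, [0.432, -0.1803, 0.1139])]
slot [(0.93, [0.4665, -0.1651, 0.1097])]
half_mark [(0.67, [0.4914, -0.195, 0.1025]), (0.64, [0.3921, -0.0163, -0.0031])]
lid_bar [(0.97, [0.3719, -0.0801, 0.375]), (0.19, [0.4684, -0.1613, 0.1074])]
lid_mid [(0.87, [0.3734, -0.0845, 0.3588])]
```

View pics/w5c.png

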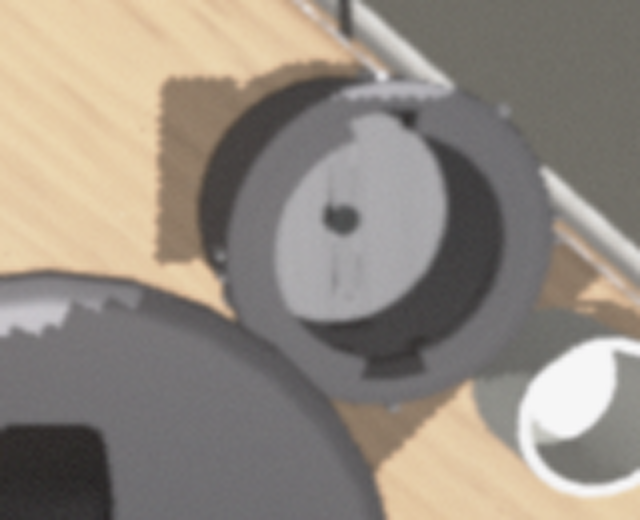

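The crop shows the rim with its outer edge from x 228 to 555 and y 85 to 403. The lower slot is at about (393,375) and the upper one at about (386,112).

Run:
```python
from h import *
from scipy.optimize import least_squares
f=lambda p: onz('wrist',np.array(p)/4.+[310,90],.11)[:,:2]
fit=lambda P: least_squares(lambda q:np.hypot(*(P-q[:2]).T)-q[2],[.435,-.18,.05]).x
print('outer',fit(f([(228,243),(555,243),(391,402),(480,385),(545,300),(545,170),(500,110),(240,180),(300,108)])))
print('inner',fit(f([(275,245),(503,243),(480,310),(455,170),(430,348),(350,352),(295,315),(300,170)])))
S=f([(393,377),(386,112)]); print('slots',S); d=S[1]-S[0]; print(np.degrees(np.arctan2(d[1],d[0])),S.mean(0),np.linalg.norm(d))
# template check: draw model
c,ang=np.array([.4345,-.1812]),26
im=cv2.imread('pics/w5.png'); 
# edge-based optimisation of rim centre from gray image: maximise gradient along projected outer and inner circles
k=eyes.get_calibration('wrist'); o,_=ray('wrist',[[320,200]])
from scipy.spatial.transform import Rotation as R
s=env.sense(); Rw=R.from_euler('xyz',s['tcp_rot'],degrees=True).as_matrix()@k['T_tool_cam'][:3,:3]
fl=200/np.tan(np.radians(k['vertical_fov']/2)); K=np.array([[fl,0,k['cx']],[0,fl,k['cy']],[0,0,1]])
rv=cv2.Rodrigues(Rw.T)[0]; tv=-Rw.T@o
def proj(P): return cv2.projectPoints(P,rv,tv,K,np.array([k['k1'],0,0,0]))[0][:,0]
v=cv2.resize(im[90:220,310:470],None,fx=4,fy=4,interpolation=2)
import sys
np.save('c.npy',1)
g=cv2.GaussianBlur(im.max(2).astype(np.float32),(0,0),.8)
def val(c,r,th): 
    P=np.c_[c[0]+r*np.cos(th),c[1]+r*np.sin(th),np.full(len(th),.11)]; q=proj(P)-0; return cv2.remap(g,q[:,0:1].astype(np.float32),q[:,1:].astype(np.float32),1)[:,0]
th=np.radians(np.arange(0,360,3)); best=[]
for x in np.arange(.425,.446,.001):
  for y in np.arange(-.19,-.171,.001):
    best.append((np.abs(val((x,y),.0563,th)-val((x,y),.0537,th)).clip(0,40).mean()+np.abs(val((x,y),.0393,th)-val((x,y),.0367,th)).clip(0,40).mean(),x,y))
best.sort(reverse=True); print(np.array(best[:5]))
c=best[0][1:]
# slot profile: brightness at radius 41.5mm vs angle
a=np.arange(0,64,2); print(dict(zip(a.tolist(),val(c,.0418,np.radians(a)).astype(int).tolist()))); print(dict(zip((a+180).tolist(),val(c,.0418,np.radians(a+180)).astype(int).tolist())))
```

```text
outer [ 0.4318 -0.1844  0.0554]
inner [ 0.4306 -0.1832  0.0373]
slots [[ 0.3931 -0.2061]
 [ 0.4706 -0.1619]]
29.730693895282844 [ 0.4318 -0.184 ] 0.08919698238206836
[[40.9906  0.432  -0.183 ]
 [39.4566  0.431  -0.183 ]
 [38.5735  0.433  -0.183 ]
 [38.5541  0.432  -0.184 ]
 [37.6795  0.432  -0.182 ]]
{0: 114, 2: 115, 4: 115, 6: 115, 8: 115, 10: 115, 12: 113, 14: 105, 16: 88, 18: 72, 20: 68, 22: 84, 24: 111, 26: 136, 28: 153, 30: 163, 32: 167, 34: 169, 36: 169, 38: 168, 40: 167, 42: 162, 44: 148, 46: 131, 48: 121, 50: 119, 52: 119, 54: 118, 56: 118, 58: 119, 60: 120, 62: 120}
{180: 117, 182: 116, 184: 116, 186: 116, 188: 117, 190: 116, 192: 114, 194: 109, 196: 97, 198: 83, 200: 74, 202: 71, 204: 71, 206: 71, 208: 71, 210: 72, 212: 72, 214: 73, 216: 72, 218: 72, 220: 73, 222: 77, 224: 89, 226: 103, 228: 113, 230: 115, 232: 115, 234: 115, 236: 115, 238: 115, 240: 115, 242: 115}
```

Run:
```python
from h import *
im=cv2.imread('pics/w5.png'); g=im.max(2).astype(int)
print('bar col',g[185:215,322]); print('cap col',g[150:170,322],'row215',g[212,296:350])
k=eyes.get_calibration('wrist'); fl=200/np.tan(np.radians(k['vertical_fov']/2)); T=k['T_tool_cam']
def tool(u,v,z):
    d=T[:3,:3]@np.array([(u-k['cx'])/fl,(v-k['cy'])/fl,1]); return T[:3,3]+d*((z-T[2,3])/d[2])
for v in (196,197,198): print('bar end',v,tool(322,v,-.0225))
for v in (157,158,159): print('cap edge',v,tool(322,v,.0035))
```

```text
bar col [117 116 116 117 117 115 115 114 114 114 102  68  51  48  45  49  44  50
  45  46  45  46  43  44  44  45  46  43  49  46]
cap col [231 232 231 229 227 226 215 150 106 115 131 135 137 144 158 173 188 196
 199 198] row215 [110 110 110 111 109 112 110 112 108  93  68  49  46  45  46  44  48  46
  47  46  47  49  46  46  46  49  43  45  46  42  49  45  44  45  46  46
  46  47  41  45  47  65  96 111 113 112 114 113 112 112 114 112 113 114]
bar end 196 [ 0.0373  0.0004 -0.0225]
bar end 197 [ 0.0368  0.0004 -0.0225]
bar end 198 [ 0.0363  0.0004 -0.0225]
cap edge 157 [0.0509 0.0004 0.0035]
cap edge 158 [0.0504 0.0004 0.0035]
cap edge 159 [0.0499 0.0004 0.0035]
```

Request:
{"fn": "send_rows", "kwargs": {"deltas": "0.4 3 0 0 0 -2 0.5; 0.5 4 0 0 0 -2 0.5; 0.5 4.3 0 0 0 -2.9 0.5; 0 0 3 0 0 0 0.5; 0 0 4 0 0 0 0.5; 0 0 4 0 0 0 0.5; 0 0 4 0 0 0 0.5; 0 0 3 0 0 0 0.5; 0 0 1.5 0 0 0 0.5; 0 0 0 0 0 0 0.5"}}

```text
clock: 11.55
tool_pos: [0.4354, -0.1786, 0.168]
tcp_rot: [-179.7, 0.2, 30.5]
wrist_force: [0.1, 0.0, -1.0]
width: 0.0159
grip_force: 30.0
```

Request:
{"fn": "send_rows", "kwargs": {"deltas": "0 0 0 0 0 0 0.5; 0 0 0 0 0 0 0.5; 0 0 0 0 0 0 0.5"}}

```text
clock: 11.85
tool_pos: [0.4381, -0.1796, 0.1719]
tcp_rot: [179.9, -0.1, 30.5]
wrist_force: [-0.2, 0.2, -1.6]
width: 0.0158
grip_force: 30.0
```

Run:
```python
from h import *
s=env.sense(); print(s['clock'],s['tool_pos'],s['tcp_rot'],np.abs(s['qvel']).max(),s['wrist_force'],s['ft_torque'])
for c in ['top','side']:
    im=eyes.capture(c); cv2.imwrite(f'pics/{c}2.png',im)
    for t in ['lid_mid','lid_bar','mouth']:
        print(c,t,[(round(d['confidence'],2),np.round(d['point'],4).tolist()) for d in eyes.landmark_of(t,c)[:3]])
```

```text
11.85 [ 0.4381 -0.1796  0.1719] [179.8759  -0.0713  30.4623] 0.340839147249383 [-0.2281  0.2191 -1.6271] [-0.0091  0.015   0.0181]
top lid_mid [(0.78, [0.2296, -0.252, 0.0315])]
top lid_bar [(0.81, [0.2321, -0.2522, 0.0424])]
top mouth []
side lid_mid [(0.92, [0.4378, -0.1767, 0.1702]), (0.87, [0.2301, -0.2547, 0.0262]), (0.54, [0.4742, -0.1644, 0.107])]
side lid_bar [(0.81, [0.2283, -0.2592, 0.0383]), (0.69, [0.4363, -0.1765, 0.1827]), (0.27, [0.4273, -0.1827, 0.109])]
side mouth [(0.77, [0.4255, -0.1828, 0.1082])]
```

Request:
{"fn": "send_rows", "kwargs": {"deltas": "-0.5 0 0 0 0 0 0.5; 0 0 1 0 0 0 0.5; 0 0 1 0 0 0 0.5; 0 0 0.5 0 0 0 0.5; 0 0 0 0 0 0 0.5; 0 0 0 0 0 0 0.5; 0 0 0 0 0 0 0.5; 0 0 0 0 0 0 0.5"}}

```text
clock: 13.05
tool_pos: [0.4332, -0.1819, 0.1459]
tcp_rot: [180.0, -0.0, 30.5]
wrist_force: [-0.7, 0.6, -0.8]
width: 0.0159
grip_force: 30.0
```

Descend gently in small steps.

Request:
{"fn": "send_rows", "kwargs": {"deltas": "0 0 0.3 0 0 0 0.5; 0 0 0.3 0 0 0 0.5; 0 0 0.2 0 0 0 0.5; 0 0 0.2 0 0 0 0.5; 0 0 0 0 0 0 0.5; 0 0 0 0 0 0 0.5"}}

```text
clock: 13.65
tool_pos: [0.4329, -0.1818, 0.1355]
tcp_rot: [180.0, 0.0, 30.5]
wrist_force: [0.0, -0.8, -1.2]
width: 0.0157
grip_force: 30.0
```

Request:
{"fn": "send_rows", "kwargs": {"deltas": "0 0 0.3 0 0 0 0.5; 0 0 0.3 0 0 0 0.5; 0 0 0.3 0 0 0 0.5; 0 0 0.3 0 0 0 0.5; 0 0 0.2 0 0 0 0.5; 0 0 0 0 0 0 0.5; 0 0 0 0 0 0 0.5"}}

```text
clock: 14.35
tool_pos: [0.433, -0.1818, 0.1215]
tcp_rot: [180.0, -0.0, 30.5]
wrist_force: [0.1, 1.7, -1.7]
width: 0.0156
grip_force: 30.0
```

Request:
{"fn": "send_rows", "kwargs": {"deltas": "0 0 0.1 0 0 0 0.5; 0 0 0.1 0 0 0 0.5; 0 0 0 0 0 0 0.5; 0 0 0 0 0 0 0.5"}}

```text
clock: 14.75
tool_pos: [0.433, -0.1818, 0.1215]
tcp_rot: [180.0, 0.0, 30.5]
wrist_force: [-6.7, 2.2, 13.4]
width: 0.0159
grip_force: 30.0
```

The lid is seated: the TCP stopped at 0.1215 as predicted and pushes up with 13 N. I relieve the push slightly.

Request:
{"fn": "send_rows", "kwargs": {"deltas": "0 0 -0.12 0 0 0 0.5; 0 0 0 0 0 0 0.5; 0 0 0 0 0 0 0.5"}}

```text
clock: 15.05
tool_pos: [0.4332, -0.1819, 0.1215]
tcp_rot: [180.0, -0.0, 30.5]
wrist_force: [-2.3, 1.4, 6.7]
width: 0.0159
grip_force: 30.0
```

Run:
```python
from h import *
s=env.sense(); print(s['clock'],s['tool_pos'],s['tcp_rot'],s['wrist_force'],s['ft_torque'])
im=eyes.capture('side'); cv2.imwrite('pics/side3.png',im)
for t in ['lid_mid','mouth']:
    print(t,[(round(d['confidence'],2),np.round(d['point'],4).tolist()) for d in eyes.landmark_of(t,'side')[:3]])
cv2.imwrite('pics/s3c.png',cv2.resize(im[90:250,220:420],None,fx=3,fy=3,interpolation=2))
```

```text
15.05 [ 0.4332 -0.1819  0.1215] [179.9625  -0.0076  30.4616] [-2.3041  1.389   6.684 ] [0.2233 0.6076 0.0506]
lid_mid [(0.77, [0.2298, -0.2543, 0.0247]), (0.62, [0.4326, -0.1776, 0.1179])]
mouth []
```

View pics/s3c.png

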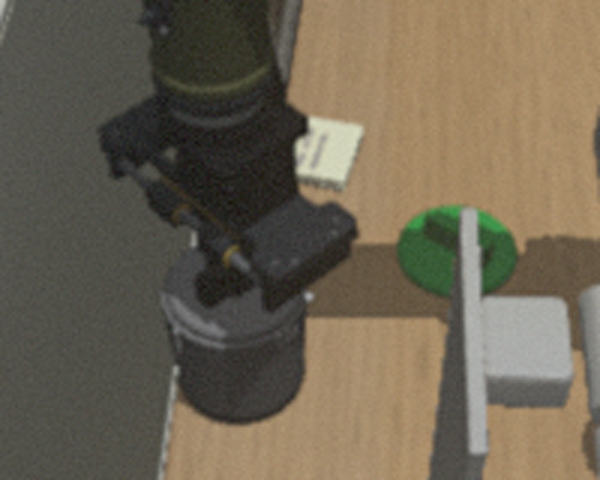

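The side crop shows the cap flush on the rim at (235,300), with the network's lid_mid z of 0.118 as expected when home. Now the twist, clockwise from above, which is +z of the tool.

Request:
{"fn": "send_rows", "kwargs": {"deltas": "0 0 0 0 0 4 0.5; 0 0 0 0 0 4 0.5; 0 0 0 0 0 4 0.5; 0 0 0 0 0 4 0.5; 0 0 0 0 0 4 0.5; 0 0 0 0 0 0 0.5; 0 0 0 0 0 0 0.5"}}

```text
clock: 15.9
tool_pos: [0.4338, -0.1824, 0.1215]
tcp_rot: [179.9, -0.1, 10.5]
wrist_force: [-0.3, -1.2, 4.6]
width: 0.0161
grip_force: 30.0
```

Request:
{"fn": "send_rows", "kwargs": {"deltas": "0 0 0 0 0 4 0.5; 0 0 0 0 0 4 0.5; 0 0 0 0 0 4 0.5; 0 0 0 0 0 4 0.5; 0 0 0 0 0 4 0.5; 0 0 0 0 0 4 0.5; 0 0 0 0 0 1 0.5; 0 0 0 0 0 0 0.5; 0 0 0 0 0 0 0.5; 0 0 0 0 0 0 0.5"}}

```text
clock: 16.9
tool_pos: [0.4337, -0.1826, 0.1215]
tcp_rot: [179.9, -0.1, -14.4]
wrist_force: [0.1, -1.9, 5.1]
width: 0.0158
grip_force: 30.0
```

Run:
```python
from h import *
s=env.sense(); print(s['clock'],s['tool_pos'],s['tcp_rot'],s['wrist_force'],s['ft_torque'],s['width'])
im=eyes.capture('wrist'); cv2.imwrite('pics/w6.png',im)
for c in ['wrist','side']:
    if c=='side': eyes.capture(c)
    for t in ['lid_mid','half_mark','lid_lug']:
        print(c,t,[(round(d['confidence'],2),np.round(d['point'],4).tolist()) for d in eyes.landmark_of(t,c)[:3]])
```

```text
16.9 [ 0.4337 -0.1826  0.1215] [179.936   -0.1263 -14.4203] [ 0.0876 -1.9361  5.1275] [-0.1213  0.1114  0.1728] 0.015822094391530764
wrist lid_mid []
wrist half_mark []
wrist lid_lug [(0.83, [0.4715, -0.1901, 0.0959])]
side lid_mid [(0.69, [0.2282, -0.2541, 0.0273]), (0.56, [0.4327, -0.1783, 0.118])]
side half_mark [(0.66, [0.4893, -0.1948, 0.1009])]
side lid_lug [(0.8, [0.2557, -0.285, 0.0032])]
```

View pics/w6.png

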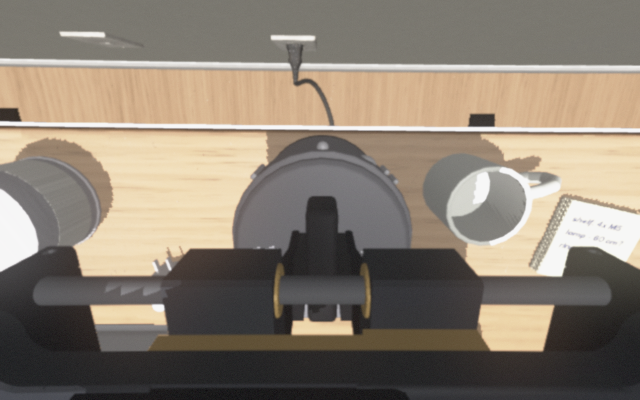

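The bar points straight at the half-mark stud at (322,147), with the slot ridge at (258,172) and the lock ridges at (390,175). The lid is flush and the collar's return torque is felt at 0.17 N m, so I hand in.

```bash
python3 -c "
from rig import env
print(env.finish_job())"
```

```text
the job is handed in; nothing more can be done
None
```

I seated the lid fully home in the grinder, twisted it about 45° clockwise so the bar points at the half-way mark, and handed the job in at about 17 s of the 51 s allowed, still holding it with a 30 N grip; I did not go near the mug, charger cube or note pad, and no verdict came back.

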